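# Move a hot T-bracket to the cooling plate with locking pliers

### The arm

A 6-joint arm with a two-finger parallel gripper is mounted at the origin on the work surface. World frame = base frame: x ahead of the robot, y to its left, z up, the work surface at z = 0. Lengths are in m, angles in rad, forces in N, time in s.
With the tool pointing down it reaches from about 0.375 to 0.9 m from the base axis. Payload 3.1 kg.
Tool frame: the origin (TCP) lies on the centre line of the jaws, within the pads' length; the fingertips stand 11 mm ahead of it and the grasp point (between the pads) lies 8 mm behind it; x points along the fingers, y is the direction in which the jaws open and shut, and the axes are right-handed (so a half turn about x gives the same grasp; the last joint's range is limited). The gripper opens to 87 mm and grips with 3 to 60 N. Pads are 19 mm wide; open, the fingers measure 117 mm over their backs; the gripper's body (75 mm by 190 mm) begins 51 mm behind the grasp point.
Start: joints at [-1.526, 0.527, 1.433, -0, 1.181, -0.178], TCP at [0.139, -0.609, 0.234] pointing down, gripper open.
Joint ranges: [-3.08, 3.08], [-0.75, 2.2], [0.22, 2.44], [-1.43, 4.57], [0, 2.65], [-2.85, 2.85]. Speed limits (rad/s): [2.79, 2.79, 3.14, 3.14, 3.14, 3.14].

### API

Orientations are given as a unit quaternion [x, y, z, w].
In Python, from rig import robot, camera, camera_info gives the robot as it stands.
- The arm moves only by the shell command python3 -m inch 'ROWS' [FORCE]. ROWS is JSON, a list that holds one entry, the list of rows, each a list of 5 numbers: the shift along the tool's x, y, z in cm, then the turn about the tool's x in rad, then the opening, from 0 (shut) to 1 (fully open). A call has 1 to 8 rows; each row shifts and turns the pose as measured when the row begins, along the tool's axes as they then stand; what a row does not reach is not made up. A row lasts 1/12 s, in which the tool goes at most 41.7 mm and 7.16 degrees, less where a joint would pass 70% of its speed; a pose out of reach is approached as far as the arm can. A call with a gripper value outside its range is refused whole. The fingers move at their own pace and stop on an object; FORCE is the grip in N (left out, the last holds). Time passes only in rows, so rows that do not move let the fingers close. It gives the time, the measured TCP pose, the force and the opening at its end, in the units of the state.
- robot.get_obs(): the state, without advancing time (a new reading comes with each control period).
- camera(name): name is "side" or "top"; returns the picture (420x560x3 uint8, red, green, blue); there is no depth.
- camera_info(name): a dict with "camera_matrix" (3x3 intrinsics, pixels), "rvec" (rotation vector, rad) and "tvec" (3), from world to camera coordinates, as OpenCV has them. Camera axes: x right, y down, z forward; pixel columns grow to the right and rows downward; lengths in m; the calibration is good to about 2 mm. A picture is of the moment at which its call begins. camera_info takes no time and is no camera call.
- robot.hand_in(): hands the job in, once; it reports no verdict.
The state is a dict: "time": time; "q": joint angles; "joint_velocities": joint speeds; "joint_torque": joint torques, N m; "position": TCP position; "tool_rot": TCP orientation; "ft_force": force on the tool from outside, world axes, zero at the start; "moment": the same for the moment, N m; "grip_width": finger opening in m.
Only numpy, scipy, OpenCV 4.12 (cv2) and the standard library are available. Lean on these libraries where they do the work, as an engineer would, in place of code of your own. Each camera call takes 0.05 s, during which the arm holds its last target. There are 200 camera calls.

### The job

The T-bracket on the bench has just been welded and is too hot to touch: bring the open locking pliers to it, squeeze them over centre so that they lock onto its stem, and use them to lift it over to the cooling plate. Set it down inside the chalk outline, squarely in the row with the other two brackets, then press the release lever so that the pliers spring open and let go. Leave the open pliers lying flat, and do not disturb the other things.

Things in the scene. Friction and masses are not known exactly. Their poses are not given: they have to be found in the camera images.
- pliers: loose steel locking pliers, 0.4 kg, 215 mm long, lying flat, open. Origin on the underside below the front of the body block; x points to the jaws, y to the moving jaw and moving handle, z up. Body block x -64..24, y -17..17, z 0..30 mm: carry them by it near x = 0, fingers across y. Fixed jaw x 18..64, y -28..-16, z 0..24; moving jaw to x 55, y 39 when open
- jaw_mouth (a point): fixed point at (52, 7, 12) mm in the pliers' frame: middle of the open mouth between the jaw pads (20 mm long along x, 20 mm high). Open, the mouth is 20 to 26 mm wide across y and can be lowered over an upright bar from above. Locked, the pads hold a 10 mm bar with its middle near y = +2 mm, at x 42..62
- handle_grip (a point): fixed point at (-115, 0, 11) mm in the pliers' frame: where to squeeze both handles together, fingers across y. Fixed handle x -148..-60, y -18..-8, z 0..22 mm. Moving handle locked: same x, y 8..18; open: swung out 0.42 rad about (-57, 4), so here both measure 63 mm overall, middle at y = +13 (36 mm and y = 0 when locked, stopped by a lug between them)
- handle (a joint): moving handle, rad: 0 = fully open, 0.38 = dead centre, 0.42 = locked at its stop (it then stays by itself, pads pressing with some 20 to 30 N on a 10 mm bar). Some 10 to 15 N at handle_grip take it over centre with a bracket in the jaws; firmer does no harm. Once unlocked it springs back to 0
- lever (a joint): thumb release lever on top of the fixed handle, near its tail, rad: 0 = at rest, 0.4 = fully pressed; springs back. About 10 N straight down on its tip take it down; from about 0.25 on it unlocks the pliers
- lever_tip (a point): top of the lever's 18 x 16 mm thumb pad, at (-147, -13, 46) mm in the pliers' frame at rest, 20 mm lower when pressed
- bracket: the hot T-bracket of dark steel flat bar on edge, loose, 0.2 kg, 25 mm high. Origin: on the underside at mid-stem. Stem 10 mm thick along its x, from x -28 to 28; crossbar at x 28..38, y -30..30 mm, so the free end of the stem points to -x (towards the robot). Clamp the stem near x = -12 mm, pliers' x along bracket's x. Fingers must never touch it
- place: chalk outline of a T, same frame and shape as the bracket, on top of the cooling plate: the free place in the row of three. Bracket's origin and axes belong on it. Places are 88 mm apart along its y
- rack: fixed dull copper cooling plate, 300 x 290 x 6 mm, origin under its centre, x as the places' x; the pliers also lie on it when the bracket is set down
- done_a: finished T-bracket in the row, same shape and frame as the hot one; leave it alone
- done_b: finished T-bracket in the row, same shape and frame as the hot one; leave it alone
- wrench: open-ended wrench lying beyond the plate, 180 mm long; leave it alone
- square_block: grey setting block, 50 x 70 x 30 mm, origin under its centre; leave it alone
Things that resemble listed ones, but are neither listed nor needed, are in the scene too. What is shaped like the bracket but green is not meant.

How it is judged:
On the way, in this order (a step that is already met when the one before it is completed fails the run):
1. the pliers are locked over centre with the bracket's stem between their pads (value of joint handle above 0.4 rad and contact force between bracket and pliers above 5 N), for 0.3 s.
2. the locked pliers carry the bracket clear of the bench (all of step 1 and height (world z) of bracket above 0.015 m), for 0.1 s.
3. the bracket rests in the chalk outline, pliers still locked on it (all of step 1 and horizontal distance between bracket and place below 0.014 m and angle between the x axis of bracket and the x axis of place, either way round below 0.17 rad and height (world z) of bracket below 0.012 m), for 0.2 s.
4. the release lever is pressed (value of joint lever above 0.15 rad).
At the end, for the whole second after the job is handed in: the bracket lies flat and still in the chalk outline, its origin within 14 mm and its stem within 0.17 rad (10 degrees) of the outline's; the pliers have sprung open (handle joint under 0.12 rad) and lie flat and still on the plate or bench (value of joint handle below 0.12 rad and horizontal distance between bracket and place below 0.014 m and angle between the x axis of bracket and the x axis of place, either way round below 0.17 rad and z of bracket in the frame of place below 0.004 m and angle between each of bracket, pliers's own z axis and vertical below 0.1 rad and linear speed of each of bracket, pliers below 0.02 m/s and height (world z) of pliers below 0.015 m); the robot touches nothing.
It fails at once if the fingers or arm touch the hot bracket (contact force between any of the fingers, the arm and bracket above 0.5 N).
It fails at once if a finished bracket is disturbed (moved more than 10 mm) (distance of any of done_a, done_b from where it was at the start of the episode above 0.01 m).
It fails at once if the wrench or the setting block is disturbed (moved more than 20 mm) (distance of any of wrench, square_block from where it was at the start of the episode above 0.02 m).
It also fails if it takes over 58 s, if anything falls off the work surface, if the arm or the gripper's body presses on something with over 40 N, if the wrist force passes 120 N, or if a joint passes its speed limit or range.

## Working session

There is one attempt and no reset: what is moved stays moved. The work goes in short steps, Python scripts to look and compute and a shell command to move; the robot and the scene stay as the last step left them, time stands still between calls to the robot, and variables do not carry over. Pictures are saved under pics/ and viewed, about 8 in all and at most 12, crops included, and the job is handed in when it is done.

```bash
ls; mkdir -p pics
python3 - <<'E'
from rig import robot,camera,camera_info
import cv2
for n in("top","side"):
    i=camera(n); cv2.imwrite(f"pics/{n}0.png",cv2.cvtColor(i,cv2.COLOR_RGB2BGR)); c=camera_info(n); print(n,c)
print(robot.get_obs())
E
```

```text
pics
top {'camera_matrix': array([[400.63083815,   0.        , 279.49379271],
       [  0.        , 400.63083815, 217.48459975],
       [  0.        ,   0.        ,   1.        ]]), 'rvec': array([ 2.19125704, -2.13647189,  0.13885358]), 'tvec': array([-0.05984597,  0.58368179,  1.05713009])}
side {'camera_matrix': array([[492.0670496 ,   0.        , 276.59463033],
       [  0.        , 492.0670496 , 208.17720117],
       [  0.        ,   0.        ,   1.        ]]), 'rvec': array([ 0.41852407, -2.69551895,  1.28878974]), 'tvec': array([0.533728  , 0.19178178, 0.91722527])}
{'time': 0.1, 'q': array([-1.52551393e+00,  5.28374773e-01,  1.43376957e+00, -1.39427583e-05,
        1.18139922e+00, -1.78507614e-01]), 'joint_velocities': array([ 0.00105963, -0.003234  , -0.00359585, -0.0005242 , -0.00081991,
        0.00072569]), 'joint_torque': array([ 2.16507301e-04, -4.40986204e+01, -1.77150947e+01,  6.35189423e-02,
        5.33880189e-02, -4.51941708e-05]), 'position': array([ 0.13869525, -0.60876402,  0.23266996]), 'tool_rot': array([ 0.70272556,  0.07964706, -0.70264283,  0.07827001]), 'ft_force': array([ 0.39759764, -0.19436619,  0.13928364]), 'moment': array([ 0.00990132, -0.03567449,  0.01947812]), 'grip_width': 0.08729421269711364}
```

View pics/top0.png

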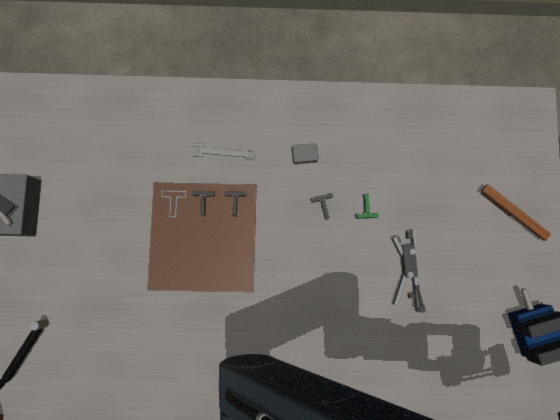

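View pics/side0.png

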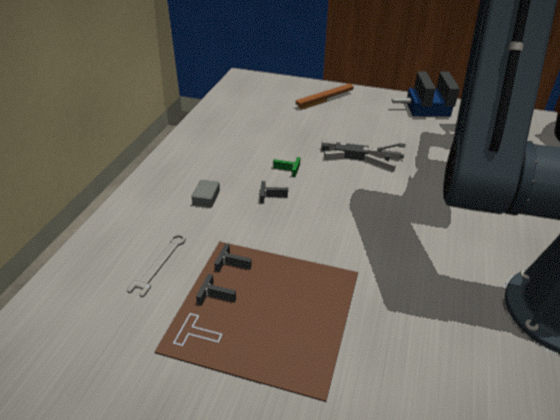

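Top view: the hot bracket is at about (322,206), the pliers at (409,270) with jaws up, the free outline at (173,203), and the green decoy at (367,207). I'll measure these with masks and ray casting, and take enlarged crops.

```bash
cat > h.py <<'E'
import numpy as np,cv2
from rig import robot,camera,camera_info
from scipy.spatial.transform import Rotation as R
def P(n):
    c=camera_info(n); return c["camera_matrix"],cv2.Rodrigues(c["rvec"])[0],c["tvec"]
def ray(n,uv,z):
    K,Rm,t=P(n); uv=np.atleast_2d(np.array(uv,float))
    d=(Rm.T@np.linalg.inv(K)@np.c_[uv,np.ones(len(uv))].T).T; c=-Rm.T@t
    return c+d*((z-c[2])/d[:,2])[:,None]
def proj(n,X):
    K,Rm,t=P(n); p=(K@(Rm@np.atleast_2d(X).T+t[:,None])).T; return p[:,:2]/p[:,2:]
def shot(n): return cv2.cvtColor(camera(n),cv2.COLOR_RGB2BGR)
def crop(im,x0,y0,x1,y1,s,f): cv2.imwrite(f,cv2.resize(im[y0:y1,x0:x1],None,fx=s,fy=s,interpolation=cv2.INTER_CUBIC))
def state():
    o=robot.get_obs(); r=R.from_quat(o["tool_rot"]).as_matrix()
    print("t%.2f"%o["time"],"pos",o["position"].round(4),"x",r[:,0].round(3),"yawY %.4f"%np.arctan2(r[1,1],r[0,1]),"w %.4f"%o["grip_width"],"F",o["ft_force"].round(1),"q6 %.2f"%o["q"][5])
    return o["position"],r
def go(xyz,yaw=None):
    p,r=state(); d=r.T@(np.array(xyz)-p)*100
    print("shift cm",d.round(2))
    if yaw is not None:
        y=np.arctan2(r[1,1],r[0,1]); e=(yaw-y+np.pi/2)%np.pi-np.pi/2
        print("turn about tool x (rad)",round(-e,4))
E
python3 - <<'E'
from h import *
im=cv2.imread("pics/top0.png")
a=cv2.resize(im[180:320,300:440],None,fx=4,fy=4,interpolation=cv2.INTER_CUBIC)
cv2.imwrite("pics/cropA.png",a)
crop(im,140,175,265,300,4,"pics/cropB.png")
g=cv2.cvtColor(im,cv2.COLOR_BGR2GRAY)
print(ray("top",[[279,217],[0,0]],0)); state()
E
```

```text
[[ 0.59056123 -0.04388833  0.        ]
 [ 1.22164423  0.80546936  0.        ]]
t0.10 pos [ 0.1387 -0.6088  0.2327] x [-0.     0.002 -1.   ] yawY -1.3470 w 0.0873 F [ 0.4 -0.2  0.1] q6 -0.18
```

View pics/cropA.png

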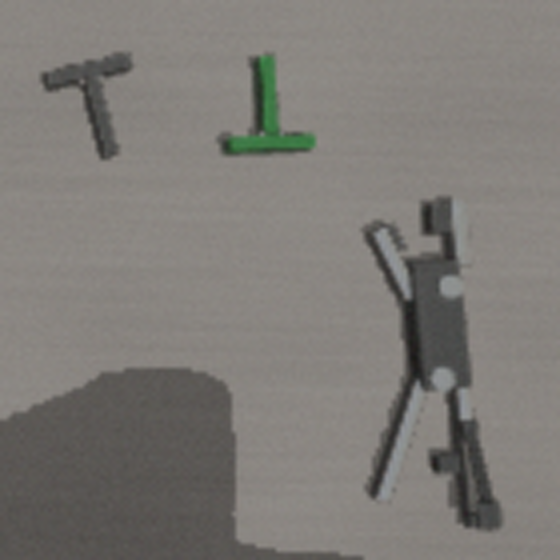

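View pics/cropB.png

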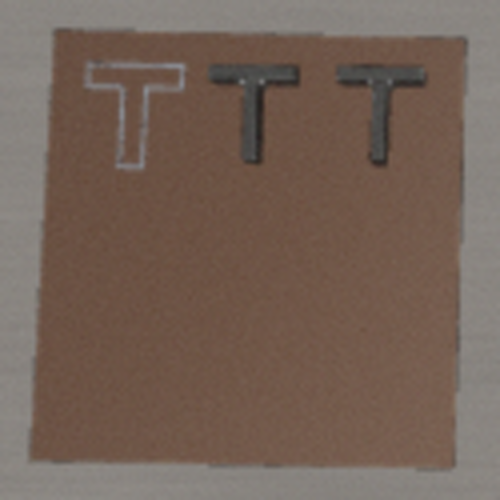

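Run:
```python
from h import *
def A(p,s=4,o=(300,180)): return (np.array(p,float)+.5)/s-.5+np.array(o)
ang=lambda v: np.arctan2(v[1],v[0])
# pliers body
b=ray("top",A([[412,260],[457,258],[467,387],[420,390]]),.03)
print("body",b[:,:2].round(4)); f=(b[0]+b[1])/2; r=(b[2]+b[3])/2
print("len",np.linalg.norm(f-r),"wid",np.linalg.norm(b[0]-b[1]),np.linalg.norm(b[2]-b[3]),"yaw",ang(f-r),ang(b[1]-b[2]),ang(b[0]-b[3]))
u=(f-r)/np.linalg.norm(f-r); print("pl origin",((f+r)/2+u*.020)[:2])
# fixed handle end / lever
print("lever pad", ray("top",A([[489,515]]),.046))
# bracket
k=ray("top",A([[43,79],[131,61],[110,155]]),.025); m=(k[0]+k[1])/2
print("bracket",k[:,:2].round(4),"bar",np.linalg.norm(k[0]-k[1]),"T",np.linalg.norm(m-k[2]),"yaw",ang(m-k[2]),ang(k[0]-k[1])-np.pi/2)
# place
o=(140,175)
def T(pts,z,n):
    k=ray("top",A(pts,4,o),z); c=(k[0]+k[1])/2; d=(k[2]+k[3])/2; u=(c-d)/np.linalg.norm(c-d)
    print(n,"bar",np.linalg.norm(k[0]-k[1]),"L",np.linalg.norm(c-d),"yaw",ang(c-d),ang(k[0]-k[1])-np.pi/2,"origin",((c+d)/2-u*.005)[:2].round(4))
T([[85,63],[185,66],[118,168],[142,168]],.006,"place")
T([[209,66],[298,67],[243,163],[257,163]],.031,"done1")
T([[337,67],[425,68],[372,165],[387,165]],.031,"done2")
e=ray("top",A([[53,29],[467,39],[456,467],[28,460]],4,o),.006); print("plate",e[:,:2].round(4),ang(e[0]-e[3]),ang(e[1]-e[2]),ang(e[0]-e[1])-np.pi/2, e.mean(0))
```

```text
body [[ 0.5198 -0.3825]
 [ 0.522  -0.4133]
 [ 0.435  -0.4187]
 [ 0.4323 -0.3868]]
len 0.08739729092881705 wid 0.030860240069042696 0.03198162563196929 yaw 0.05615577339550055 0.06252004220104246 0.049833740470189486
pl origin [ 0.49725225 -0.39920002]
lever pad [[ 0.3521126  -0.42631128  0.046     ]]
bracket [[ 0.6389 -0.1294]
 [ 0.6532 -0.1902]
 [ 0.5872 -0.1764]] bar 0.06251869208455123 T 0.06118132565407601 yaw 0.2738987986423708 0.23003941479242362
place bar 0.0702608628829023 L 0.07336920681574191 yaw 0.008556222135259136 -0.0038557873830400435 origin [0.6148 0.2548]
done1 bar 0.06114921312210202 L 0.06693517190888926 yaw 0.01158059100226497 0.015210101785170016 origin [0.6143 0.1668]
done2 bar 0.060552499552044885 L 0.06766354208081703 yaw 0.022674736187701005 0.015082921316425413 origin [0.6156 0.0787]
plate [[0.6804 0.3142]
 [0.681  0.0224]
 [0.383  0.0205]
 [0.3807 0.3126]] 0.005357488470133574 0.006305063225667952 0.002242701011586856 [0.53127652 0.16742972 0.006     ]
```

```bash
python3 -c "
from h import *
go([.487,-.400,.09],1.63)"
```

```text
t0.10 pos [ 0.1387 -0.6088  0.2327] x [-0.     0.002 -1.   ] yawY -1.3470 w 0.0873 F [ 0.4 -0.2  0.1] q6 -0.18
shift cm [ 14.3  -12.6  -38.59]
turn about tool x (rad) 0.1646
```

```bash
python3 -m inch '[[[0.5,-1.3,-3.9,0,1],[0.5,-1.3,-3.9,0,1],[0.5,-1.3,-3.9,0,1],[0.5,-1.3,-3.9,0,1],[0.5,-1.3,-3.9,0,1],[0.5,-1.3,-3.9,0,1],[1,-1.3,-3.8,0,1],[1,-1.3,-3.8,0.1,1]]]' 60; python3 -c "
from h import *
go([.487,-.400,.09],1.63)"
```

```text
time: 0.77
position: [0.4157, -0.4439, 0.1795]
tool_rot: [-0.705, -0.036, 0.707, -0.038]
ft_force: [-0.2, 0.2, 0.5]
grip_width: 0.0871
t0.77 pos [ 0.4157 -0.4439  0.1795] x [-0.003 -0.003 -1.   ] yawY -1.4661 w 0.0871 F [-0.2  0.2  0.5] q6 0.47
shift cm [ 8.92 -3.64 -7.58]
turn about tool x (rad) 0.0455
```

```bash
python3 -m inch '[[[2.5,-1.3,-2.5,0,1],[2.5,-1.3,-2.5,0,1],[2.5,-1,-2.5,0,1],[1,0,0,0.045,1],[0,0,0,0,1]]]' 60; python3 -c "
from h import *
go([.487,-.400,.015],1.63)"
```

```text
time: 1.18
position: [0.4965, -0.3905, 0.0881]
tool_rot: [-0.706, -0.023, 0.708, -0.023]
ft_force: [-0.5, 0.3, 1.0]
grip_width: 0.087
t1.18 pos [ 0.4965 -0.3905  0.0881] x [-0.003 -0.001 -1.   ] yawY -1.5055 w 0.0870 F [-0.5  0.3  1. ] q6 0.67
shift cm [7.31 0.88 0.99]
turn about tool x (rad) 0.0061
```

```bash
python3 -m inch '[[[0,0.9,1,0,1],[2.5,0,0,0,1],[2.5,0,0,0,1],[2,0,0,0,1],[0.2,0,0,0,1],[0,0,0,0,1]]]' 60; python3 -c "
from h import *
go([.487,-.400,.015],1.63)
i=shot('top'); crop(i,340,190,480,330,4,'pics/c3.png')"
```

```text
time: 1.68
position: [0.4839, -0.4078, 0.0181]
tool_rot: [-0.707, -0.022, 0.707, -0.027]
ft_force: [0.6, -0.6, 0.2]
grip_width: 0.0869
t1.68 pos [ 0.4839 -0.4078  0.0181] x [ 0.    -0.007 -1.   ] yawY -1.5025 w 0.0869 F [ 0.6 -0.6  0.2] q6 0.63
shift cm [ 0.3  -0.76 -0.36]
turn about tool x (rad) 0.0091
```

View pics/c3.png

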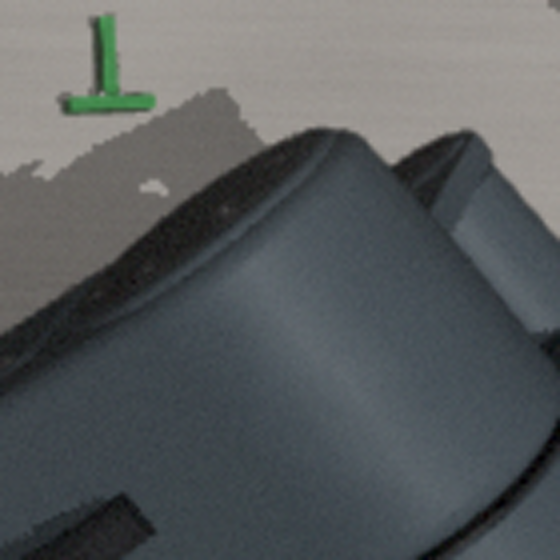

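The arm hides the pliers from above, so I'll go by the numbers: correct the pose, then close.

```bash
python3 -m inch '[[[0.3,-0.7,-0.35,0.009,1],[0,0,0,0,1],[0,0,0,0,0],[0,0,0,0,0],[0,0,0,0,0],[0,0,0,0,0],[0,0,0,0,0],[0,0,0,0,0]]]' 60; python3 -c "
from h import *
go([.487,-.400,.015],1.63)
"
```

```text
time: 2.4
position: [0.4892, -0.4043, 0.0227]
tool_rot: [0.709, 0.015, -0.704, 0.026]
ft_force: [-0.1, 0.7, -0.7]
grip_width: 0.0552
t2.40 pos [ 0.4892 -0.4043  0.0227] x [ 0.008 -0.017 -1.   ] yawY -1.5130 w 0.0552 F [-0.1  0.7 -0.7] q6 0.65
shift cm [ 0.76 -0.45  0.2 ]
turn about tool x (rad) -0.0014
```

```bash
python3 -m inch '[[[0.7,-0.4,0.2,0,0.65],[0.1,0,0,0,0.65],[0,0,0,0,0.65]]]' 60; python3 -c "
from h import *
go([.487,-.400,.015],1.63)
"
```

```text
time: 2.65
position: [0.487, -0.4002, 0.014]
tool_rot: [0.71, 0.014, -0.704, 0.027]
ft_force: [0.1, -0.1, 0.2]
grip_width: 0.0563
t2.65 pos [ 0.487  -0.4002  0.014 ] x [ 0.008 -0.017 -1.   ] yawY -1.5128 w 0.0563 F [ 0.1 -0.1  0.2] q6 0.66
shift cm [-0.1  -0.02 -0.  ]
turn about tool x (rad) -0.0012
```

```bash
python3 -m inch '[[[0,0,0,0,0],[0,0,0,0,0],[0,0,0,0,0],[0,0,0,0,0],[0,0,0,0,0],[0,0,0,0,0],[0,0,0,0,0],[0,0,0,0,0]]]' 60; python3 -c "
from h import *
go([.487,-.400,.06],1.63)
i=shot('side');crop(i,300,100,480,220,4,'pics/s4.png')
"
```

```text
time: 3.32
position: [0.4862, -0.3999, 0.0132]
tool_rot: [0.709, 0.015, -0.705, 0.026]
ft_force: [-1.0, -0.2, -0.2]
grip_width: 0.0355
t3.32 pos [ 0.4862 -0.3999  0.0132] x [ 0.007 -0.016 -1.   ] yawY -1.5126 w 0.0355 F [-1.  -0.2 -0.2] q6 0.66
shift cm [-4.68  0.09 -0.1 ]
turn about tool x (rad) -0.001
```

View pics/s4.png

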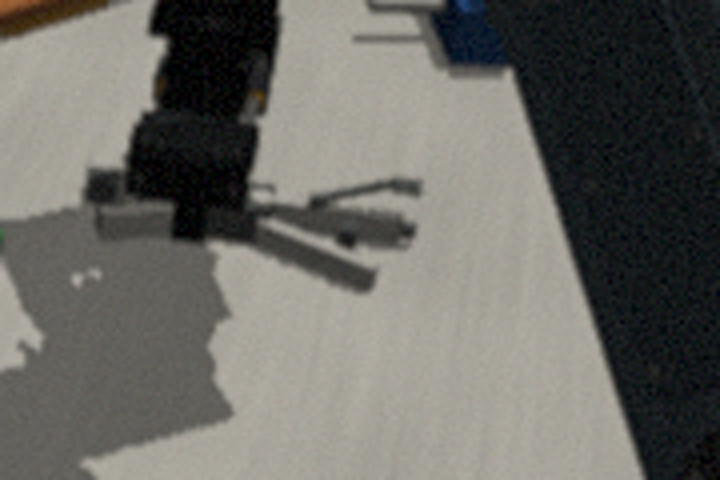

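```bash
python3 -m inch '[[[-1.5,0,0,0,0],[-2.5,0,0,0,0],[-2.5,0,0,0,0],[-1,0,0,0,0],[0,0,0,0,0]]]' 60; python3 -c "
from h import *
go([.5438,-.1939,.078],1.8208)
"
```

```text
time: 3.78
position: [0.4831, -0.3948, 0.0846]
tool_rot: [-0.707, -0.018, 0.707, -0.022]
ft_force: [0.2, 0.6, -4.2]
grip_width: 0.0353
t3.78 pos [ 0.4831 -0.3948  0.0846] x [-0.001 -0.005 -1.   ] yawY -1.5139 w 0.0353 F [ 0.2  0.6 -4.2] q6 0.65
shift cm [  0.56 -19.72  -7.2 ]
turn about tool x (rad) -0.1931
```

```bash
python3 -m inch '[[[0,-2,-0.7,0,0],[0,-3,-1.1,0,0],[0,-3,-1.1,0,0],[0,-3,-1.1,0,0],[0,-3,-1.1,0,0],[0,-3,-1.1,0,0],[0,-1.5,-0.7,-0.1,0],[0,0,0,-0.09,0]]]' 60; python3 -c "
from h import *
go([.5438,-.1939,.078],1.8208)
"
```

```text
time: 4.45
position: [0.5399, -0.1997, 0.073]
tool_rot: [-0.699, -0.086, 0.704, -0.086]
ft_force: [-0.2, 0.5, -4.7]
grip_width: 0.0338
t4.45 pos [ 0.5399 -0.1997  0.073 ] x [-0.007 -0.001 -1.   ] yawY -1.3264 w 0.0338 F [-0.2  0.5 -4.7] q6 0.79
shift cm [-0.5  -0.47 -0.51]
turn about tool x (rad) -0.0056
```

```bash
python3 -m inch '[[[-0.4,-0.4,-0.5,0,0],[0,0,0,0,0],[0,0,0,0,0]]]' 60; python3 -c "
from h import *
go([.5438,-.1939,.078],1.8208)
i=shot('top');s=shot('side')
a=cv2.resize(i[170:290,270:410],None,fx=4,fy=4,interpolation=cv2.INTER_CUBIC); b=cv2.resize(s[130:230,220:360],(560,400),interpolation=cv2.INTER_CUBIC)
c=np.zeros((600,800,3),np.uint8); c[:240*2,:400]=a[:480,:400]; c[:400,400:]=b[:,:400]; cv2.imwrite('pics/c5.png',c)
"
```

```text
time: 4.7
position: [0.5425, -0.1908, 0.0735]
tool_rot: [-0.697, -0.088, 0.706, -0.085]
ft_force: [0.3, -0.5, -5.3]
grip_width: 0.0335
t4.70 pos [ 0.5425 -0.1908  0.0735] x [-0.013  0.002 -1.   ] yawY -1.3255 w 0.0335 F [ 0.3 -0.5 -5.3] q6 0.80
shift cm [-0.45  0.33 -0.04]
turn about tool x (rad) -0.0047
```

View pics/c5.png

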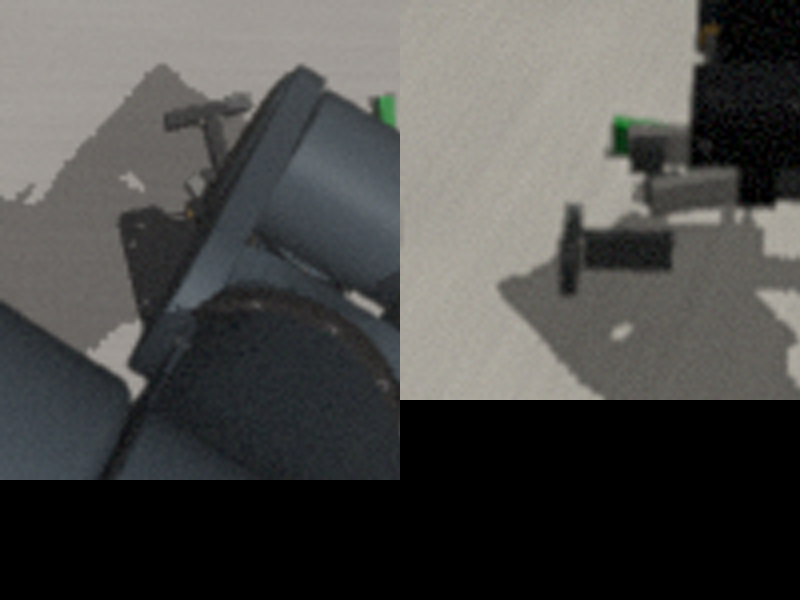

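```bash
python3 - <<'E'
from h import *
p,r=state()
def pl(x,y,z,off=(-.0105,0,.0135)):  # pliers -> world; tool y=-plier y? use yaw
    ps=np.arctan2(r[1,1],r[0,1])-np.pi/2; ps=(ps+np.pi/2)%np.pi-np.pi/2
    c,s=np.cos(ps),np.sin(ps); d=np.array([x/1e3-off[0],y/1e3-off[1],z/1e3-off[2]])
    return p+np.array([c*d[0]-s*d[1],s*d[0]+c*d[1],d[2]])
def sc(n,X):
    q=proj(n,X)[0]; q=(q+.5)*4-.5
    return (q-[4*270,4*170] if n=="top" else q-[880-400,520]).round(0)
for n,v in dict(fj_top_in=(64,-16,24),fj_top_out=(64,-28,24),fj_bot_in=(64,-16,0),mj_tip=(55,39,24),mj_tipb=(55,39,0),mouth=(52,7,0)).items(): print(n,sc("side",pl(*v)),sc("top",pl(*v)))
for b in [(-28,5,25),(-28,-5,25),(-28,5,0),(38,30,25),(38,-30,25)]:
    c,s=np.cos(.25),np.sin(.25); X=np.array([.6142+(c*b[0]-s*b[1])/1e3,-.1687+(s*b[0]+c*b[1])/1e3,b[2]/1e3]); print("br",b,sc("side",X),sc("top",X))
E
cat >/dev/null
```

```text
t4.80 pos [ 0.5427 -0.1915  0.0738] x [-0.012  0.002 -1.   ] yawY -1.3259 w 0.0334 F [-0.1  0.1 -4.4] q6 0.80
fj_top_in [629. 131.] [261. 137.]
fj_top_out [630. 120.] [279. 133.]
fj_bot_in [629. 165.] [256. 142.]
mj_tip [639. 186.] [183. 168.]
mj_tipb [639. 221.] [179. 173.]
mouth [647. 188.] [227. 167.]
br (-28, 5, 25) [672. 241.] [222. 197.]
br (-28, -5, 25) [673. 231.] [236. 193.]
br (-28, 5, 0) [672. 274.] [218. 201.]
br (38, 30, 25) [558. 262.] [164. 112.]
br (38, -30, 25) [566. 202.] [248.  93.]
```

```bash
python3 -m inch '[[[0.8,0.25,-0.1,0,0],[1,0,0,0,0],[0.5,0,0,0,0],[0,0,0,0,0]]]' 60; python3 -c "
from h import *
go([.5438,-.1939,.0135],1.8208)
"
```

```text
time: 5.13
position: [0.5442, -0.1971, 0.0486]
tool_rot: [-0.698, -0.085, 0.706, -0.084]
ft_force: [-0.1, -0.0, -4.3]
grip_width: 0.0335
t5.13 pos [ 0.5442 -0.1971  0.0486] x [-0.01  0.   -1.  ] yawY -1.3321 w 0.0335 F [-0.1 -0.  -4.3] q6 0.80
shift cm [ 3.51 -0.31 -0.07]
turn about tool x (rad) -0.0113
```

```bash
python3 -m inch '[[[0.3,-0.25,-0.05,-0.011,0],[0,0,0,0,0],[0.8,0,0,0,0],[0.8,0,0,0,0],[0.3,0,0,0,0],[0,0,0,0,0]]]' 60; python3 -c "
from h import *
go([.5438,-.1939,.0135],1.8208)
"
```

```text
time: 5.63
position: [0.5433, -0.1949, 0.0234]
tool_rot: [-0.698, -0.089, 0.706, -0.087]
ft_force: [-0.3, 0.0, -4.3]
grip_width: 0.0336
t5.63 pos [ 0.5433 -0.1949  0.0234] x [-0.011  0.001 -1.   ] yawY -1.3218 w 0.0336 F [-0.3  0.  -4.3] q6 0.79
shift cm [ 0.99 -0.08 -0.08]
turn about tool x (rad) -0.001
```

```bash
python3 -m inch '[[[0.5,-0.05,0,0,0],[0.4,0,0,0,0],[0.1,0,0,0,0],[0,0,0,0,0],[0,0,0,0,0]]]' 60; python3 -c "
from h import *
go([.5438,-.1939,.0135],1.8208)
i=shot('side');crop(i,230,120,390,230,4,'pics/s6.png')
"
```

```text
time: 6.05
position: [0.5436, -0.1946, 0.0138]
tool_rot: [-0.698, -0.088, 0.705, -0.088]
ft_force: [-0.2, -0.3, -4.8]
grip_width: 0.0339
t6.05 pos [ 0.5436 -0.1946  0.0138] x [-0.01 -0.   -1.  ] yawY -1.3213 w 0.0339 F [-0.2 -0.3 -4.8] q6 0.79
shift cm [ 0.03 -0.06 -0.04]
turn about tool x (rad) -0.0005
```

View pics/s6.png

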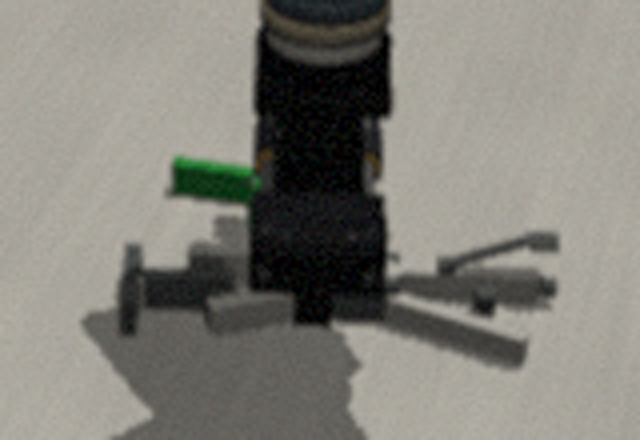

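The stem sits between the jaws. I'll lower slightly, release, and go up.

```bash
python3 -m inch '[[[0.15,0,0,0,0],[0.1,0,0,0,0],[0,0,0,0,0]]]' 60; python3 -c "
from h import *
go([.5438,-.1939,.0135],1.8208)
"; python3 -m inch '[[[0,0,0,0,1],[0,0,0,0,1],[0,0,0,0,1],[0,0,0,0,1],[0,0,0,0,1],[0,0,0,0,1],[0,0,0,0,1],[0,0,0,0,1]]]' 60; python3 -c "
from h import *
state()"
```

```text
time: 6.35
position: [0.5437, -0.1947, 0.0138]
tool_rot: [-0.698, -0.088, 0.705, -0.088]
ft_force: [0.4, 0.4, -4.8]
grip_width: 0.034
t6.35 pos [ 0.5437 -0.1947  0.0138] x [-0.009 -0.001 -1.   ] yawY -1.3210 w 0.0340 F [ 0.4  0.4 -4.8] q6 0.79
shift cm [ 0.03 -0.07 -0.03]
turn about tool x (rad) -0.0002
time: 7.02
position: [0.546, -0.1961, 0.0149]
tool_rot: [-0.7, -0.087, 0.703, -0.089]
ft_force: [-0.6, 0.7, 0.3]
grip_width: 0.079
t7.02 pos [ 0.546  -0.1961  0.0149] x [-0.005 -0.004 -1.   ] yawY -1.3209 w 0.0790 F [-0.6  0.7  0.3] q6 0.79
```

```bash
python3 -m inch '[[[-2.5,0,0,0,1],[-2.5,0,0,0,1],[-2,0,0,0,1],[0,0,2.5,0,1],[0,0,2.5,0,1],[0,-1.3,2.5,0,1],[0,0,2.5,0,1],[0,0,0,0,1]]]' 60; python3 -c "
from h import *
go([.4392,-.2079,.015],1.8206)
i=shot('top');crop(i,290,170,430,310,4,'pics/c7.png')"
```

```text
time: 7.68
position: [0.4453, -0.2083, 0.0882]
tool_rot: [-0.701, -0.087, 0.702, -0.091]
ft_force: [-1.1, 0.8, 0.9]
grip_width: 0.0867
t7.68 pos [ 0.4453 -0.2083  0.0882] x [-0.001 -0.006 -1.   ] yawY -1.3173 w 0.0867 F [-1.1  0.8  0.9] q6 0.66
shift cm [ 7.32 -0.23  0.56]
turn about tool x (rad) 0.0037
```

View pics/c7.png

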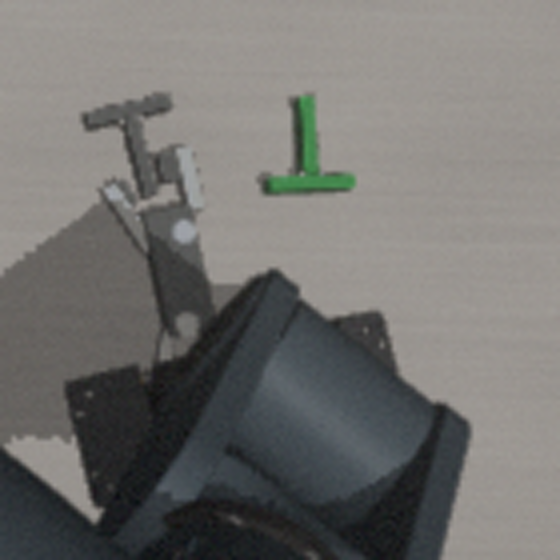

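```bash
python3 -m inch '[[[1,-0.2,0.4,0,1],[2,0,0,0,1],[2,0,0,0,1],[1.5,0,0,0,1],[0,0,0,0,1],[0,0,0,0,1]]]' 60; python3 -c "
from h import *
go([.4392,-.2079,.015],1.8206)"
```

```text
time: 8.23
position: [0.4518, -0.2121, 0.0227]
tool_rot: [0.706, 0.083, -0.697, 0.095]
ft_force: [0.2, -0.3, -0.1]
grip_width: 0.087
t8.23 pos [ 0.4518 -0.2121  0.0227] x [ 0.014 -0.015 -1.   ] yawY -1.3190 w 0.0870 F [ 0.2 -0.3 -0.1] q6 0.66
shift cm [ 0.75 -0.74  1.12]
turn about tool x (rad) 0.002
```

```bash
python3 -m inch '[[[0.6,-0.7,1.1,0,1],[0.1,0,0,0,1],[0,0,0,0,1]]]' 60; python3 -c "
from h import *
go([.4392,-.2079,.015],1.8206)"
```

```text
time: 8.48
position: [0.4433, -0.2098, 0.0168]
tool_rot: [0.707, 0.082, -0.696, 0.097]
ft_force: [0.2, -0.1, 0.1]
grip_width: 0.0872
t8.48 pos [ 0.4433 -0.2098  0.0168] x [ 0.019 -0.019 -1.   ] yawY -1.3180 w 0.0872 F [ 0.2 -0.1  0.1] q6 0.66
shift cm [ 0.16 -0.29  0.36]
turn about tool x (rad) 0.003
```

```bash
python3 -m inch '[[[0.1,-0.2,0.2,0,0.74],[0,0,0,0,0.74],[0,0,0,0,0.74],[0,0,0,0,0.74],[0,0,0,0,0.74]]]' 60; python3 -c "
from h import *
go([.4392,-.2079,.015],1.8206)"
```

```text
time: 8.9
position: [0.4428, -0.2085, 0.018]
tool_rot: [0.708, 0.081, -0.695, 0.097]
ft_force: [-0.7, 2.0, -0.2]
grip_width: 0.0668
t8.90 pos [ 0.4428 -0.2085  0.018 ] x [ 0.022 -0.02  -1.   ] yawY -1.3177 w 0.0668 F [-0.7  2.  -0.2] q6 0.66
shift cm [ 0.29 -0.15  0.34]
turn about tool x (rad) 0.0033
```

```bash
python3 -m inch '[[[0.2,0.15,0.1,0,0.68],[0,0.2,0,0,0.63],[0,0.2,0,0,0.58],[0,0.2,0,0,0.53]]]' 60; python3 -c "
from h import *
state()"
```

```text
time: 9.23
position: [0.444, -0.2166, 0.0163]
tool_rot: [0.708, 0.081, -0.695, 0.098]
ft_force: [-2.1, 0.7, 0.0]
grip_width: 0.0504
t9.23 pos [ 0.444  -0.2166  0.0163] x [ 0.022 -0.021 -1.   ] yawY -1.3166 w 0.0504 F [-2.1  0.7  0. ] q6 0.64
```

```bash
python3 -m inch '[[[0,0.2,0.1,0,0.48],[0,0.2,0,0,0.43],[0,0.15,0,0,0.3],[0,0,0,0,0.2],[0,0,0,0,0.1],[0,0,0,0,0],[0,0,0,0,0],[0,0,0,0,0]]]' 60; python3 -c "
from h import *
state()"
```

```text
time: 9.9
position: [0.4448, -0.2238, 0.0165]
tool_rot: [0.708, 0.082, -0.694, 0.099]
ft_force: [-0.4, 0.1, 0.8]
grip_width: 0.0352
t9.90 pos [ 0.4448 -0.2238  0.0165] x [ 0.022 -0.022 -1.   ] yawY -1.3147 w 0.0352 F [-0.4  0.1  0.8] q6 0.63
```

```bash
python3 -m inch '[[[0,0,0,0,0.7],[0,0,0,0,0.8],[0,0,0,0,0.8],[0,0,0,0,0.8],[0,0,0,0,0.8],[-2.5,0,0,0,0.8],[-2.5,0,0,0,0.8],[-2,0,0,0,0.8]]]' 60; python3 -c "
from h import *
state()
i=shot('top');s=shot('side'); c=np.zeros((600,800,3),np.uint8); c[:560,:400]=cv2.resize(i[170:310,300:400],None,fx=4,fy=4,interpolation=cv2.INTER_CUBIC);c[:400,400:]=cv2.resize(s[120:240,250:370],None,fx=4,fy=4,interpolation=cv2.INTER_CUBIC)[:400,:400]; cv2.imwrite('pics/c8.png',c)"
```

```text
time: 10.57
position: [0.4421, -0.2217, 0.0841]
tool_rot: [0.707, 0.082, -0.696, 0.096]
ft_force: [-0.6, -0.8, 0.1]
grip_width: 0.0689
t10.57 pos [ 0.4421 -0.2217  0.0841] x [ 0.017 -0.017 -1.   ] yawY -1.3183 w 0.0689 F [-0.6 -0.8  0.1] q6 0.63
```

View pics/c8.png

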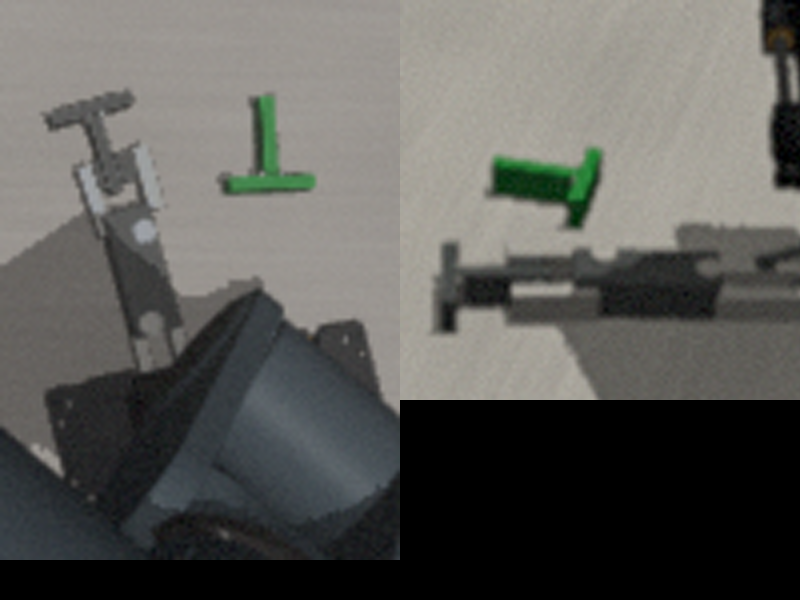

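Run:
```python
from h import *
ang=lambda v: np.arctan2(v[1],v[0])
def A(p,o): return (np.array(p,float)+.5)/4-.5+np.array(o)
c0=ray("top",A([[451,287],[443,379]],(300,180)),.031)[:,:2]; c1=ray("top",A([[145,230],[152,324]],(300,170)),.031)[:,:2]
O=np.array([.4967,-.3994]); y0=.058   # origin from grasp: TCP(.4862,-.3999)+.0105
Rm=lambda a: np.array([[np.cos(a),-np.sin(a)],[np.sin(a),np.cos(a)]])
y1=y0+ang(c1[0]-c1[1])-ang(c0[0]-c0[1]); print("circles local",(c0-O)@Rm(y0),np.linalg.norm(c0[0]-c0[1]),np.linalg.norm(c1[0]-c1[1]))
o1=c1.mean(0)-Rm(y1)@(Rm(y0).T@(c0.mean(0)-O)); print("pliers",o1,y1)
k=ray("top",A([[46,119],[133,98]],(300,170)),.025)[:,:2]; yb=ang(k[0]-k[1])-np.pi/2; print("bracket yaw",yb,"orig",k.mean(0)-.033*np.array([np.cos(yb),np.sin(yb)]))
t=o1+Rm(y1)@[-.0105,0]; print(t); go([t[0],t[1],.085],y1+np.pi/2)
```

```text
circles local [[ 0.00487261 -0.00942329]
 [-0.05675126  0.00050304]] 0.062418218467400616 0.06415138125166572
pliers [ 0.55512429 -0.19186578] 0.24185506347804164
bracket yaw 0.2653160497191256 orig [ 0.61531521 -0.17017918]
[ 0.54492989 -0.19438058]
t10.67 pos [ 0.4438 -0.2231  0.0859] x [ 0.022 -0.021 -1.   ] yawY -1.3183 w 0.0690 F [ 1.6 -0.1  0.6] q6 0.63
shift cm [  0.26  -0.25 -10.5 ]
turn about tool x (rad) 0.0107
```

```bash
python3 -m inch '[[[0,0,-2.5,0,0.8],[0,0,-2.7,0,0.8],[0,0,-2.7,0,0.8],[0,-0.1,-2.5,-0.018,0.8],[0,0,0,0,0.8],[0,0,0,0,0.8]]]' 60; python3 -c "
from h import *
go([.545,-.195,.0145],1.5708+.27)"
```

```text
time: 11.17
position: [0.5464, -0.1947, 0.0848]
tool_rot: [0.707, 0.086, -0.694, 0.102]
ft_force: [-0.3, 0.2, -0.3]
grip_width: 0.0696
t11.17 pos [ 0.5464 -0.1947  0.0848] x [ 0.021 -0.02  -1.   ] yawY -1.3033 w 0.0696 F [-0.3  0.2 -0.3] q6 0.78
shift cm [ 7.03 -0.18  0.25]
turn about tool x (rad) -0.0025
```

```bash
python3 -m inch '[[[1,-0.15,0.25,0,0.8],[2,0,0,0,0.8],[2,0,0,0,0.8],[1.5,0,0,0,0.8],[0,0,0,0,0.8],[0,0,0,0,0.8]]]' 60; python3 -c "
from h import *
go([.545,-.195,.0145],1.5708+.27)"
```

```text
time: 11.67
position: [0.539, -0.1948, 0.0145]
tool_rot: [0.705, 0.087, -0.697, 0.1]
ft_force: [-0.2, 0.0, -0.5]
grip_width: 0.07
t11.67 pos [ 0.539  -0.1948  0.0145] x [ 0.014 -0.017 -1.   ] yawY -1.3056 w 0.0700 F [-0.2  0.  -0.5] q6 0.78
shift cm [ 0.01  0.18 -0.57]
turn about tool x (rad) -0.0048
```

```bash
python3 -m inch '[[[0,0.1,-0.4,-0.004,0.7],[0,0,0,0,0],[0,0,0,0,0],[0,0,0,0,0],[0,0,0,0,0],[0,0,0,0,0],[0,0,0,0,0],[0,0,0,0,0]]]' 60;  python3 -m inch '[[[0,0,0,0,0],[0,0,0,0,0],[0,0,0,0,0]]]' 60; python3 -c "
from h import *
state()"
```

```text
time: 12.33
position: [0.5436, -0.1959, 0.018]
tool_rot: [0.706, 0.087, -0.696, 0.102]
ft_force: [0.4, -0.1, -3.4]
grip_width: 0.0336
time: 12.58
position: [0.5436, -0.1959, 0.0179]
tool_rot: [0.706, 0.087, -0.696, 0.102]
ft_force: [0.8, -0.9, -0.7]
grip_width: 0.034
t12.58 pos [ 0.5436 -0.1959  0.0179] x [ 0.017 -0.019 -1.   ] yawY -1.3019 w 0.0340 F [ 0.8 -0.9 -0.7] q6 0.78
```

```bash
python3 -m inch '[[[-1,0,0,0,0],[-1.5,0,0,0,0],[-2.5,0,0,0,0],[-2.5,0,0,0,0],[-1,0,0,0,0],[0,0,0,0,0]]]' 60; python3 -c "
from h import *
go([.539,.25,.095],1.5808)
i=shot('side');crop(i,220,110,400,230,4,'pics/s9.png')"
```

```text
time: 13.08
position: [0.5363, -0.1907, 0.1021]
tool_rot: [-0.701, -0.091, 0.701, -0.098]
ft_force: [0.1, -0.3, -5.3]
grip_width: 0.0337
t13.08 pos [ 0.5363 -0.1907  0.1021] x [ 0.001 -0.01  -1.   ] yawY -1.3021 w 0.0337 F [ 0.1 -0.3 -5.3] q6 0.78
shift cm [  0.29 -42.42 -11.96]
turn about tool x (rad) 0.2587
```

View pics/s9.png

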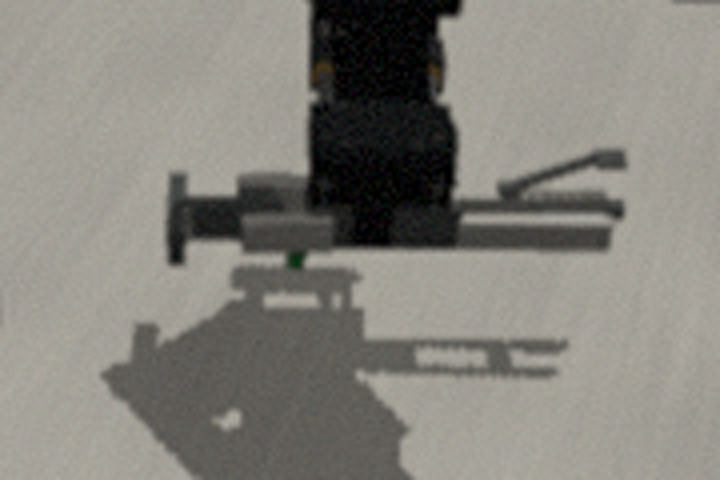

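```bash
python3 -m inch '[[[0,-2,-0.55,0,0],[0,-3,-0.85,0,0],[0,-3,-0.85,0,0],[0,-3,-0.85,0,0],[0,-3,-0.85,0,0],[0,-3,-0.85,0,0],[0,-3,-0.85,0,0],[0,-3,-0.85,0,0]]]' 60; python3 -c "
from h import *
go([.539,.25,.095],1.5808)"
```

```text
time: 13.8
position: [0.5344, 0.0498, 0.0882]
tool_rot: [-0.697, -0.087, 0.706, -0.093]
ft_force: [1.8, 0.1, -5.4]
grip_width: 0.0333
t13.80 pos [0.5344 0.0498 0.0882] x [-0.012 -0.01  -1.   ] yawY -1.3166 w 0.0333 F [ 1.8  0.1 -5.4] q6 1.22
shift cm [ -0.88 -19.26  -5.47]
turn about tool x (rad) 0.2442
```

```bash
python3 -m inch '[[[-0.4,-3,-0.85,0,0],[-0.4,-3,-0.85,0,0],[-0.2,-3,-0.85,0,0],[0,-3,-0.85,0,0],[0,-2,-0.6,0.08,0],[0,-1,-0.2,0.08,0],[0,0,0,0.08,0],[0,0,0,0,0]]]' 60; python3 -c "
from h import *
go([.539,.25,.095],1.5808)"
```

```text
time: 14.47
position: [0.527, 0.2211, 0.0827]
tool_rot: [-0.694, -0.001, 0.72, -0.007]
ft_force: [0.3, -0.5, -6.6]
grip_width: 0.0339
t14.47 pos [0.527  0.2211 0.0827] x [-0.036 -0.009 -0.999] yawY -1.5590 w 0.0339 F [ 0.3 -0.5 -6.6] q6 1.76
shift cm [-1.3  -2.86 -1.19]
turn about tool x (rad) 0.0018
```

```bash
python3 -m inch '[[[-0.5,-1.4,-0.6,0,0],[-0.5,-1.3,-0.5,0,0],[0,0,0,0,0],[0,0,0,0,0]]]' 60
python3 - <<'E'
from h import *
go([.539,.25,.085],1.5808)
K=shot('top'); cv2.imwrite('pics/t10.png',K); S=shot('side'); cv2.imwrite('pics/s10.png',S)
E
```

```text
time: 14.8
position: [0.5333, 0.2472, 0.0857]
tool_rot: [-0.689, -0.002, 0.724, -0.011]
ft_force: [-0.6, -1.0, -6.6]
grip_width: 0.0334
t14.80 pos [0.5333 0.2472 0.0857] x [-0.049 -0.013 -0.999] yawY -1.5516 w 0.0334 F [-0.6 -1.  -6.6] q6 1.80
shift cm [ 0.04 -0.27 -0.57]
turn about tool x (rad) 0.0092
```

```bash
python3 -m inch '[[[0,0,3.5,0,0],[0,0,3.5,0,0],[0,0,3.5,0,0],[0,0,0,0,0]]]' 60; python3 -c "
from h import *
go([.539,.25,.085],1.5808)"; python3 -m inch '[[[0,0,-1,0,0],[0,0,-1,0,0],[0,0,-1,0,0],[0,0,-1,0,0],[0,0,-1,0,0],[0,0,-1,0,0],[0,0,-1,0,0],[0,0,-1,0,0]]]' 60; python3 -c "
from h import *
go([.539,.25,.085],1.5808)"
```

```text
time: 15.23
position: [0.4254, 0.2405, 0.0887]
tool_rot: [-0.689, 0.0, 0.725, -0.01]
ft_force: [-3.7, -0.7, -7.5]
grip_width: 0.0338
t15.23 pos [0.4254 0.2405 0.0887] x [-0.051 -0.014 -0.999] yawY -1.5567 w 0.0338 F [-3.7 -0.7 -7.5] q6 1.84
shift cm [ -0.22  -0.79 -11.38]
turn about tool x (rad) 0.0041
time: 15.9
position: [0.5166, 0.2384, 0.084]
tool_rot: [-0.69, 0.001, 0.723, -0.009]
ft_force: [0.2, 0.5, -7.0]
grip_width: 0.0335
t15.90 pos [0.5166 0.2384 0.084 ] x [-0.047 -0.014 -0.999] yawY -1.5591 w 0.0335 F [ 0.2  0.5 -7. ] q6 1.80
shift cm [-0.22 -1.14 -2.25]
turn about tool x (rad) 0.0017
```

```bash
python3 -m inch '[[[2,-0.5,-0.8,0,0],[2,-0.5,-0.8,0,0],[0,0,0,0,0],[0,0,0,0,0]]]' 60
python3 - <<'E'
from h import *
go([.539,.25,.045],1.5808)
t=cv2.cvtColor(camera('top'),cv2.COLOR_RGB2BGR); s=shot('side'); cv2.imwrite('pics/t11.png',t); cv2.imwrite('pics/s11.png',s)
c=np.zeros((600,800,3),np.uint8)
c[:400,:400]=cv2.resize(t[165:265,140:240],(400,400),interpolation=cv2.INTER_CUBIC); c[:560,400:]=cv2.resize(s[230:370,160:260],(400,560),interpolation=cv2.INTER_CUBIC); cv2.imwrite('pics/c11.png',c)
E
```

```text
time: 16.23
position: [0.5472, 0.2474, 0.0422]
tool_rot: [-0.697, 0.001, 0.717, -0.006]
ft_force: [0.2, 0.3, -6.1]
grip_width: 0.0336
t16.23 pos [0.5472 0.2474 0.0422] x [-0.029 -0.011 -1.   ] yawY -1.5642 w 0.0336 F [ 0.2  0.3 -6.1] q6 1.81
shift cm [-0.26 -0.26  0.82]
turn about tool x (rad) -0.0034
```

```bash
python3 -m inch '[[[-0.6,-0.03,0.1,0,0],[-0.6,-0.03,0.1,0,0],[-0.6,-0.03,0.1,0,0],[-0.6,-0.03,0.1,0,0],[-0.6,-0.03,0.1,0,0],[-0.6,-0.03,0.1,0,0],[-0.6,-0.03,0.1,0,0],[-0.6,-0.03,0.1,0,0]]]' 60; python3 -c "
from h import *
go([.539,.25,.045],1.5808)"; python3 -m inch '[[[2.2,0,0,0,0],[2.2,0,0,0,0],[0,0,0,0,0],[0,0,0,0,0]]]' 60;python3 -c "
from h import *
go([.539,.25,.045],1.5808)"
```

```text
time: 17.0
position: [0.5383, 0.2502, 0.0997]
tool_rot: [-0.697, 0.001, 0.717, -0.006]
ft_force: [0.3, 0.4, -5.9]
grip_width: 0.0337
t17.00 pos [0.5383 0.2502 0.0997] x [-0.027 -0.01  -1.   ] yawY -1.5638 w 0.0337 F [ 0.3  0.4 -5.9] q6 1.82
shift cm [ 5.47 -0.04 -0.22]
turn about tool x (rad) -0.003
time: 17.33
position: [0.5402, 0.2512, 0.0608]
tool_rot: [-0.701, -0.0, 0.713, -0.005]
ft_force: [0.9, -1.0, -5.0]
grip_width: 0.0338
t17.33 pos [0.5402 0.2512 0.0608] x [-0.017 -0.008 -1.   ] yawY -1.5630 w 0.0338 F [ 0.9 -1.  -5. ] q6 1.82
shift cm [1.58 0.11 0.09]
turn about tool x (rad) -0.0022
```

```bash
python3 -m inch '[[[-0.6,0.02,0,0,0],[-0.6,0.02,0,0,0],[-0.6,0,0,0,0],[-0.6,0,0,0,0],[2.4,0,0,0,0],[2.4,0,0,0,0],[0,0,0,0,0],[0,0,0,0,0]]]' 60
python3 - <<'E'
from h import *
go([.539,.25,.045],1.5808)
t=shot('top'); s=shot('side'); cv2.imwrite('pics/t12.png',t); cv2.imwrite('pics/s12.png',s)
c=np.zeros((600,800,3),np.uint8)
c[:400,:400]=cv2.resize(t[165:265,140:240],(400,400),interpolation=cv2.INTER_CUBIC); c[:560,400:]=cv2.resize(s[230:370,160:260],(400,560),interpolation=cv2.INTER_CUBIC); cv2.imwrite('pics/c12.png',c)
# predicted bracket/outline corners in side view for model offset
p,r=robot.get_obs()["position"],0
E
```

```text
time: 18.0
position: [0.5463, 0.2525, 0.0487]
tool_rot: [-0.707, -0.002, 0.708, -0.004]
ft_force: [1.2, -0.0, -5.8]
grip_width: 0.0334
t18.00 pos [0.5463 0.2525 0.0487] x [-0.001 -0.004 -1.   ] yawY -1.5627 w 0.0334 F [ 1.2 -0.  -5.8] q6 1.81
shift cm [0.37 0.25 0.73]
turn about tool x (rad) -0.0019
```

View pics/c12.png

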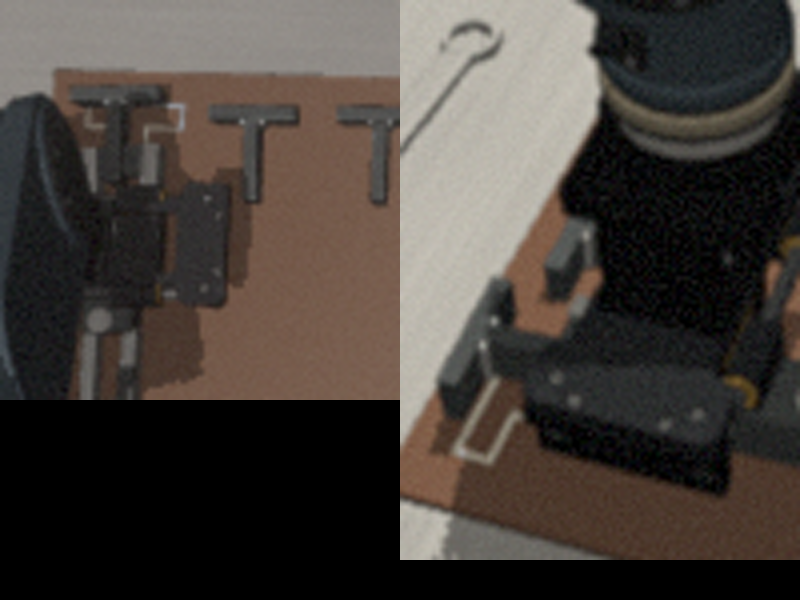

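Run:
```python
from h import *
A=lambda p:(np.array(p,float)+.5)/4-.5+np.array((140,165))
k=ray("top",A([[70,95],[163,96],[116,95.5],[118,140]]),.054)[:,:2]; print(k,np.linalg.norm(k[0]-k[1])); v=k[0]-k[1]; yb=np.arctan2(v[1],v[0])-np.pi/2
o=k[:2].mean(0)-.033*np.array([np.cos(yb),np.sin(yb)]); print("bracket",o,yb,"stem yaw",np.arctan2(*(k[2]-k[3])[::-1]))
p,r=state(); print("off",o-p[:2])
# outline recheck: crossbar right end corners of outline at z=.006
print(ray("top",A([[183,104],[183,129]]),.006))
```

```text
[[0.65314561 0.28657619]
 [0.65413027 0.22409137]
 [0.65362884 0.25567787]
 [0.62334782 0.25259447]] 0.06249257714519975
bracket [0.62064204 0.25481382] 0.01575707316131303 stem yaw 0.10147633880014985
t18.10 pos [0.5462 0.2525 0.0489] x [-0.001 -0.003 -1.   ] yawY -1.5627 w 0.0338 F [ 0.8 -0.8 -5.8] q6 1.81
off [0.07442593 0.00230051]
[[0.65776493 0.22150831 0.006     ]
 [0.63995259 0.22057134 0.006     ]]
```

```bash
python3 -m inch '[[[0.8,0.05,0.55,0,0],[0.6,0,0,0,0],[0,0,0,0,0],[0,0,0,0,0]]]' 60;python3 -c "
from h import *
go([.5403,.252,.024],1.5758)"
```

```text
time: 18.43
position: [0.5419, 0.2524, 0.0372]
tool_rot: [0.708, 0.002, -0.706, 0.004]
ft_force: [-0.6, -0.1, -5.0]
grip_width: 0.0336
t18.43 pos [0.5419 0.2524 0.0372] x [ 0.004 -0.002 -1.   ] yawY -1.5625 w 0.0336 F [-0.6 -0.1 -5. ] q6 1.82
shift cm [1.32 0.04 0.16]
turn about tool x (rad) 0.0033
```

```bash
python3 -m inch '[[[0.6,0,0.13,0,0],[0.4,0,0,0,0],[0.2,0,0,0,0],[0,0,0,0,0],[0,0,0,0,0]]]' 60;python3 -c "
from h import *
go([.5403,.252,.024],1.5758)"
```

```text
time: 18.85
position: [0.5413, 0.2527, 0.0245]
tool_rot: [0.709, 0.002, -0.705, 0.004]
ft_force: [-0.5, -0.2, -4.2]
grip_width: 0.0334
t18.85 pos [0.5413 0.2527 0.0245] x [ 0.006 -0.002 -1.   ] yawY -1.5623 w 0.0334 F [-0.5 -0.2 -4.2] q6 1.82
shift cm [0.05 0.07 0.1 ]
turn about tool x (rad) 0.0035
```

```bash
python3 -m inch '[[[0.15,0,0.05,0,0],[0.1,0,0,0,0],[0.1,0,0,0,0],[0,0,0,0,0],[0,0,0,0,0]]]' 60;python3 -c "
from h import *
go([.5403,.252,.024],1.5758)"
```

```text
time: 19.27
position: [0.5414, 0.2528, 0.0245]
tool_rot: [0.71, 0.003, -0.704, 0.004]
ft_force: [-1.0, -0.1, -5.1]
grip_width: 0.0333
t19.27 pos [0.5414 0.2528 0.0245] x [ 0.008 -0.002 -1.   ] yawY -1.5619 w 0.0333 F [-1.  -0.1 -5.1] q6 1.82
shift cm [0.05 0.08 0.11]
turn about tool x (rad) 0.0039
```

```bash
python3 -m inch '[[[0.35,0,0,0,0],[0,0,0,0,0],[0,0,0,0,0],[0,0,0,0,0]]]' 60;python3 -c "
from h import *
go([.5403,.252,.024],1.5758)"
```

```text
time: 19.6
position: [0.5425, 0.2536, 0.0243]
tool_rot: [0.711, 0.003, -0.703, 0.004]
ft_force: [-0.5, -0.2, -5.6]
grip_width: 0.0339
t19.60 pos [0.5425 0.2536 0.0243] x [ 0.011 -0.001 -1.   ] yawY -1.5600 w 0.0339 F [-0.5 -0.2 -5.6] q6 1.82
shift cm [0.03 0.16 0.23]
turn about tool x (rad) 0.0058
```

```bash
python3 -m inch '[[[0,0,0,0,0.7],[0,0,0,0,0.7],[0,0,0,0,0.7],[0,0,0,0,0.7],[0,0,0,0,0.7],[0,0,0,0,0.7]]]' 60; python3 -m inch '[[[-2,0,0,0,0.7],[-2.5,0,0,0,0.7],[-2.5,0,0,0,0.5],[0,0,2.5,0,0],[0,0,3.3,0,0],[0,0,3.3,0,0],[0,0,3,0,0],[0,0,0,0,0]]]' 60;python3 -c "
from h import *
state()"
```

```text
time: 20.1
position: [0.546, 0.2541, 0.0248]
tool_rot: [0.713, 0.004, -0.701, 0.003]
ft_force: [0.3, 0.2, -0.6]
grip_width: 0.0596
time: 20.77
position: [0.4236, 0.2525, 0.0964]
tool_rot: [0.716, 0.003, -0.698, 0.002]
ft_force: [-1.3, -1.3, -0.2]
grip_width: 0.029
t20.77 pos [0.4236 0.2525 0.0964] x [ 0.025  0.003 -1.   ] yawY -1.5638 w 0.0290 F [-1.3 -1.3 -0.2] q6 1.88
```

```bash
python3 -m inch '[[[0,0,1.4,0,0],[0,1.2,0,0,0],[0,0,0,0,0],[0,0,0,0,0],[0,0,0,0,0]]]' 60;python3 -c "
from h import *
go([.407,.2395,.07])"
```

```text
time: 21.18
position: [0.409, 0.2413, 0.0975]
tool_rot: [0.717, 0.004, -0.697, 0.002]
ft_force: [0.4, -0.0, -0.4]
grip_width: 0.0016
t21.18 pos [0.409  0.2413 0.0975] x [ 0.028  0.004 -1.   ] yawY -1.5622 w 0.0016 F [ 0.4 -0.  -0.4] q6 1.87
shift cm [2.74 0.19 0.28]
```

```bash
python3 -m inch '[[[1.3,0.15,0.25,0,0],[1.2,0,0,0,0],[0,0,0,0,0],[0,0,0,0,0]]]' 60;python3 -c "
from h import *
go([.407,.2395,.063])"
```

```text
time: 21.52
position: [0.4122, 0.2417, 0.0727]
tool_rot: [0.72, 0.005, -0.694, 0.0]
ft_force: [-0.3, 0.4, 0.2]
grip_width: 0.0004
t21.52 pos [0.4122 0.2417 0.0727] x [ 0.036  0.007 -0.999] yawY -1.5633 w 0.0004 F [-0.3  0.4  0.2] q6 1.87
shift cm [0.95 0.23 0.55]
```

```bash
python3 -m inch '[[[0,0.25,0.6,0,0],[0,0,0,0,0],[0.6,0,0,0,0],[0.4,0,0,0,0],[0,0,0,0,0]]]' 60;python3 -c "
from h import *
go([.407,.2395,.063])"
```

```text
time: 21.93
position: [0.4081, 0.24, 0.0636]
tool_rot: [0.721, 0.005, -0.693, -0.0]
ft_force: [-1.4, -0.0, 4.6]
grip_width: 0.0005
t21.93 pos [0.4081 0.24   0.0636] x [ 0.04   0.008 -0.999] yawY -1.5632 w 0.0005 F [-1.4 -0.   4.6] q6 1.87
shift cm [0.06 0.05 0.11]
```

Contact at the expected height, 4.6 N. Now I'll press.

```bash
python3 -m inch '[[[0.8,0,0.05,0,0],[0.8,0,0.05,0,0],[0.8,0,0.05,0,0]]]' 60;python3 -c "
from h import *
state()"
```

```text
time: 22.18
position: [0.4037, 0.24, 0.0415]
tool_rot: [0.719, 0.005, -0.695, -0.0]
ft_force: [-5.9, -0.6, 49.0]
grip_width: 0.0004
t22.18 pos [0.4037 0.24   0.0415] x [ 0.035  0.008 -0.999] yawY -1.5638 w 0.0004 F [-5.9 -0.6 49. ] q6 1.87
```

```bash
python3 -m inch '[[[-0.3,0,0,0,0],[-2,0,0,0,0],[-2.5,0,0,0,0],[-3,0,0,0,0],[-3,0,0,0,0],[-3,0,0,0,0],[-3,0,0,0,0],[0,0,0,0,0]]]' 60;python3 -c "
from h import *
state()"; python3 -m inch '[[[0,3.5,0,0,0],[0,3.5,0,0,0],[0,3.5,0,0,0],[0,3.5,0,0,0],[0,3.5,0,0,0],[0,3.5,0,0,0],[0,3.5,0,0,0],[0,3.5,0,0,0]]]' 60; python3 -m inch '[[[0,3.5,0,0,0],[0,3.5,0,0,0],[0,3.5,0,0,0],[0,3.5,0,0,0],[0,0,0,0,0]]]' 60
python3 - <<'E'
from h import *
i=shot('top'); s=shot('side'); cv2.imwrite('pics/top9.png',i); cv2.imwrite('pics/side9.png',s)
c=np.zeros((600,800,3),np.uint8); c[:560,:500]=cv2.resize(i[165:305,140:265],(500,560),interpolation=cv2.INTER_CUBIC); c[:450,500:]=cv2.resize(s[230:380,160:260],(300,450),interpolation=cv2.INTER_CUBIC); cv2.imwrite('pics/c13.png',c)
E
```

```text
time: 22.85
position: [0.4007, 0.2394, 0.217]
tool_rot: [0.722, 0.006, -0.692, -0.001]
ft_force: [0.5, 0.7, 0.0]
grip_width: 0.0004
t22.85 pos [0.4007 0.2394 0.217 ] x [ 0.042  0.01  -0.999] yawY -1.5636 w 0.0004 F [0.5 0.7 0. ] q6 1.87
time: 23.52
position: [0.4057, -0.0438, 0.2147]
tool_rot: [0.726, 0.013, -0.687, 0.004]
ft_force: [0.5, -0.5, 0.4]
grip_width: 0.0
time: 23.93
position: [0.4083, -0.1976, 0.2107]
tool_rot: [0.727, 0.009, -0.687, 0.002]
ft_force: [0.2, 0.4, -0.4]
grip_width: 0.0006
```

No views left, so I'll check numerically: grey, unsaturated pixels on the copper plate, as coarse text.

Run:
```python
from h import *
i=cv2.imread('pics/top9.png'); h=cv2.cvtColor(cv2.GaussianBlur(i,(3,3),0),cv2.COLOR_BGR2HSV)
for y in range(184,288):
    print(y,''.join('#' if h[y,x,1]<70 and h[y,x,2]<115 else ('+' if h[y,x,1]<70 else '.') for x in range(152,250)))
```

```text
184 ++.......................................................++++..+++.+++++++++++++++++++++++++++++++
185 ++................................................................................................
186 ++................................................................................................
187 ++................................................................................................
188 ++................................................................................................
189 ++.........##.###############.....................................................................
190 ++.....########################+++................................................................
191 ++.....########################++++.....#####################............#####################....
192 ++.....#########################+++.....#######################.........######################....
193 ++.....#######################..+++.....#######################.........#######################...
194 ++......################........+++.....#######################...
[... 8911 characters left out ...]
########..........................................................................
282 ...............#########..........................................................................
283 ...............#########..........................................................................
284 ...............########...........................................................................
285 ..................................................................................................
286 ..................................................................................................
287 ..................................................................................................
```

Run:
```python
from h import *
i=cv2.imread('pics/top9.png'); h=cv2.cvtColor(i,cv2.COLOR_BGR2HSV)
m=(h[...,1]<70)&(h[...,2]<115)
def bar(x0,x1,y0,y1,n):
    pts=[]
    for x in range(x0,x1):
        r=np.where(m[y0:y1,x])[0]
        if len(r)>=2: pts.append((x,r.mean()+y0))
    pts=np.array(pts); w=ray("top",pts,.031)[:,:2]; 
    s=np.polyfit(w[:,1],w[:,0],1); yb=-np.arctan(s[0])
    sel=np.where(m[y0:y1].sum(0)>=2)[0]; sel=sel[(sel>=x0-3)&(sel<x1+3)]; yc=ray("top",[[ (sel.min()+sel.max())/2,pts[:,1].mean()]],.031)[0][1]
    c=np.array([np.polyval(s,yc),yc]); print(n,"crossbar",c,"yaw",yb,"origin",c-.033*np.array([np.cos(yb),np.sin(yb)]))
bar(159,184,188,196,"hot"); bar(192,214,190,196,"done_a"); bar(224,246,190,196,"done_b")
st=[]
for y in range(197,202):
    r=np.where(m[y,165:176])[0]; st.append((165+r.mean(),y)); print(y,r)
w=ray("top",st,.031); print("stem",w[:,:2].round(4))
```

```text
hot crossbar [0.64912135 0.25634123] yaw 0.07008152846653111 origin [0.61620236 0.25403043]
done_a crossbar [0.64803877 0.16700622] yaw 0.009040834349904214 origin [0.61504012 0.16670787]
done_b crossbar [0.64958806 0.07906061] yaw -0.010974501847347991 origin [0.61659004 0.07942276]
197 [3 4 5 6 7 8]
198 [3 4 5 6 7 8]
199 [3 4 5 6 7]
200 [3 4 5 6 7 8]
201 [3 4 5 6 7 8]
stem [[0.6344 0.2555]
 [0.6316 0.2553]
 [0.6288 0.2566]
 [0.626  0.255 ]
 [0.6233 0.2549]]
```

```bash
python3 -c "
from h import *
state(); print(robot.hand_in())"
```

```text
t24.03 pos [ 0.4061 -0.1917  0.2099] x [ 0.052  0.017 -0.998] yawY -1.5519 w 0.0006 F [-0.2  0.4  0.1] q6 0.79
the job is handed in; nothing more can be done
None
```

I locked the pliers onto the hot bracket's stem, carried it over to the cooling plate and set it down in the chalk outline. Then I pressed the release lever until the pliers sprang open, moved the arm clear and handed in at about 24 s. No verdict was reported.

**Last checks, from pixel measurements in the top camera after release:**
- **Bracket position:** its origin is about 2 mm from the outline's.
- **Bracket angle:** the crossbar reads about 0.07 rad and the stem nearly straight. These disagree slightly, probably because of shading, but both are under the 0.17 rad limit.
- **Pliers:** they are open, with the moving handle fully swung out and lying over the plate's left edge. That they lie flat is inferred from the top view only.
- **Finished brackets:** they sit where they were measured at the start, to within about 1 mm.
- **Arm:** it is clear of everything, and the force at the wrist is about zero.

**What fell short:**
- **Final picture:** the viewer's 12-picture limit was reached, so I never saw the end state and checked it by numbers only.
- **Wrench and setting block:** I did not re-measure them. The arm did not go near them.
- **Set-down:** the force reading did not clearly show the bracket's weight resting on the plate before I let go, so any gap then was about 1 mm.
- **Lever:** I pressed it with about 49 N, well above the 10 N needed.

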